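# Hang the blank pail on the lathe hook

### The arm

A 6-joint arm with a two-finger parallel gripper is mounted at the origin on the work surface. World frame = base frame: x ahead of the robot, y to its left, z up, the work surface at z = 0. Lengths are in mm, angles in rad, forces in N, time in s.
With the tool pointing down it reaches from about 400 to 925 mm from the base axis. Payload 12.5 kg.
Tool frame: the origin (TCP) lies at the very end of the fingers, on their centre line; the grasp point (between the pads) lies 19 mm behind it; z points along the fingers, y is the direction in which the jaws open and shut (so a half turn about z gives the same grasp; the last joint's range is limited). The gripper opens to 95 mm and grips with 3 to 60 N. Pads are 20 mm wide; open, the fingers measure 119 mm over their backs; the gripper's body (75 mm by 180 mm) begins 59 mm behind the grasp point.
Start: joints at [1.105, 0.491, 1.559, -0, 1.092, -0.106], TCP at [220.039, 585.004, 214.661] pointing down, gripper open.
Joint ranges: [-3.1, 3.1], [-0.84, 2.19], [0.05, 2.79], [-1.13, 4.28], [0.06, 2.93], [-2.69, 2.69]. Speed limits (rad/s): [2.22, 2.22, 2.79, 3.14, 3.14, 3.14].

### API

Orientations are given as [roll, pitch, yaw] about the fixed x, y, z axes, in that order (R = Rz(yaw) Ry(pitch) Rx(roll)).
In Python, from cell import env gives the robot as it stands. The module is installed in compiled form; this text tells all that it offers.
- The arm moves only by the tool arm_command, never from a script. Its argument "deltas" is a list that holds one entry, the list of rows, each a list of 5 numbers: the closure, from 0 (fully open) to 1 (shut), then the shift along the world's x, y, z as a fraction of full scale, then the turn about the world's z as a fraction of full scale. In form: [[[grip, dx, dy, dz, twist], ...]]. A call has 1 to 12 rows; each row shifts and turns the pose as measured when the row begins; what a row does not reach is not made up. Full scale, the value 1, is 100 mm for a shift and pi/4 rad for a turn. A row lasts 1/12 s, in which the tool goes at most 41.7 mm and 7.16 degrees, less where a joint would pass 70% of its speed; a pose out of reach is approached as far as the arm can. A call with a number of a shift or a turn outside -1 to 1 is refused whole. A call with a gripper value outside its range is refused whole. The fingers move at their own pace and stop on an object; the grip force is fixed at half the most. Time passes only in rows, so rows that do not move let the fingers close. It gives the time, the measured TCP pose, the force and the opening at its end, in the units of the state.
- env.state(): the state, without advancing time (a new reading comes with each control period).
- env.read_camera(name): name is "scene" or "top" or "wrist"; returns a dict with "frame" (420x560x3 uint8, red, green, blue), "fx", "fy", "cx", "cy" (pixels), "R" (3x3) and "t" (3): a world point X has camera coordinates R X + t; the wrist camera has in their place "tool_from_camera" (4x4, takes a point from camera to tool coordinates, whose origin is the TCP and whose axes are the flange's). Camera axes: x right, y down, z forward; pixel columns grow to the right and rows downward; lengths in mm; the calibration is good to about 2 mm. The wrist camera is an equidistant fisheye: a pixel r from the principal point sees the ray r / f radians off the axis. A picture is of the moment at which its call begins: read the wrist's pose just before it. There is no depth.
- env.job_done(): hands the job in, once; it reports no verdict.
The state is a dict: "t": time; "joints": joint angles; "qvel": joint speeds; "tau": joint torques, N m; "eef_pos": TCP position; "tcp_rot": TCP orientation; "ft_force": force on the tool from outside, world axes, zero at the start; "moment": the same for the moment, N m; "opening": opening from 0.0 (shut) to 1.0 (fully open).
Only numpy, scipy, OpenCV 4.12 (cv2) and the standard library are available. Lean on these libraries where they do the work, as an engineer would, in place of code of your own. Each camera call takes 0.05 s, during which the arm holds its last target.

### The job

Take the dark turning blank out of its cradle and lower it into the metal pail, keeping hold of it until it is well below the rim, then let go. With the pail still standing on the bench, swing its bail up until it stands upright, then carry the pail by the bail and hang it on the twin-prong hook so that the bail bar rests in the seat of both prongs and the pail hangs free and still with the blank inside. Do not tip the pail over, and leave the pale blank and everything else on the bench where they are.

Things in the scene. Friction and masses are not known exactly. Their poses are not given: they have to be found in the camera images.
- dark_blank: Dark brown plain wooden cylinder, 28 diameter x 84 long, about 45 g. Origin at its centre; its x axis is its length. It lies level in one of the two places of the cradle (which one varies), centre about 37 above the bench. Sizes in mm.
- pale_blank: Pale wooden cylinder of the same size in the other place of the cradle; must stay there. Origin at its centre, x along its length. Sizes in mm.
- cradle: Fixed plywood cradle, base 100 (x) x 160 (y) x 8 thick, origin at the centre of its underside. Two places at y = +37 and -37, the blanks lying along x, each on two shallow V saddles 10 thick at x = +33 and -33 (top of the saddles about 34); between the saddles (56 free along x) only the 8 mm base lies under the blank. Sizes in mm.
- pail: Open round metal pail, about 260 g, rim radius 58, base radius 52, 85 high, wall 3, floor 4 thick, standing on the bench. Origin at the centre of its underside, z up. The bail's hinge axis runs along the pail's y, 75 above the origin, through ears reaching 64 either side. The bail lies flat towards the pail's +x, level with the hinge. Sizes in mm.
- bail (a joint): Angle of the wire bail: 0 = lying flat towards the pail's +x, pi/2 = upright over the pail, pi = flat towards -x. Almost free (it falls flat if let go off the upright). Sizes in mm.
- bail_grip (a point): Centre of the bail's straight bar, 96 from the hinge axis (so 75 high when flat, 171 above the pail's underside when upright). The bar is steel wire 8 thick, parallel to the pail's y, from -52 to +52; its arms run from its ends to the ears at +-64. At its middle sits a red sleeve 16 diameter x 42 long, which turns freely on the bar. Axes turn with the bail: y along the bar, x from the hinge to the bar. Sizes in mm.
- hook_stand: Fixed stand with a twin-prong hook pointing to its -x. Origin under its post (radius 13); base plate 130 x 110 x 14. Two round prongs 8 thick, parallel to x, at y = +34 and -34, run from a crossbar on the post top (height 225) forward, dip to the seat (axis 205 high, x = -85 to -100), and rise to the tips at x = -120 (top of the tips 239 high). Between the prongs it is free from the crossbar forward. Sizes in mm.
- hook_seat (a point): Where the centre of the bail bar must come to rest: midway between the prongs, 92.5 in front of the post axis, 213 above the bench. Axes as hook_stand: the bar is to lie along y (either way round); the hook points to -x. The pail's underside then hangs 42 above the bench. Sizes in mm.
- oil_bottle: Bystander, must stay where it is: amber oil bottle, radius 32, 200 high, upright; on the robot's side of the pail. Sizes in mm; origin at the underside.
- glue_bottle: Bystander, must stay where it is: white glue bottle with an orange cap, radius 24, 200 high, upright; between the pail and the hook. Sizes in mm; origin at the underside.
- chuck: Bystander, must stay where it is: steel lathe chuck lying face up, radius 45, 45 high. Sizes in mm; origin at the underside.
- mallet: Bystander, must stay where it is: wooden mallet lying flat; handle to about -130 along its x, head (100 long along its y, 60 diameter) centred 70 along +x. Sizes in mm; origin at the underside.
- gouge: Bystander, must stay where it is: turning gouge lying flat along its x, from -120 (handle) to +130 (blade), 28 thick. Sizes in mm; origin at the underside.
- wax_tin: Bystander, must stay where it is: flat yellow tin, radius 36, 34 high. Sizes in mm; origin at the underside.
- offcut: Bystander, must stay where it is: block of timber 100 x 60 x 30 high. Sizes in mm; origin at the underside.
Not all that is in view belongs to the job. What is shaped like the dark_blank but red or yellow is not meant.

How it is judged (in metres and radians):
On the way, in this order (a step that is already met when the one before it is completed fails the run):
1. the dark blank is lowered below the rim of the standing pail (its centre less than 70 mm above the pail's underside) while still held (horizontal distance between dark_blank and pail below 0.05 m and z of dark_blank in the frame of pail between 0 and 0.07 m and height (world z) of pail below 0.01 m and angle between pail's own z axis and vertical below 0.15 rad and contact force between the fingers and dark_blank above 0.3 N), for 0.05 s.
2. the dark blank is let go and lies in the standing pail (horizontal distance between dark_blank and pail below 0.05 m and z of dark_blank in the frame of pail between 0 and 0.06 m and height (world z) of pail below 0.01 m and angle between pail's own z axis and vertical below 0.15 rad and contact force between the fingers and dark_blank below 0.05 N), for 0.2 s.
3. the bail stands upright (within 0.3 rad) while the pail still stands on the bench (height (world z) of pail below 0.01 m and angle between pail's own z axis and vertical below 0.15 rad and value of joint bail between 1.27 and 1.87 rad), for 0.1 s.
At the end, for the whole second after the job is handed in: The pail hangs by its bail from the hook: middle of the bar within 20 mm (level) and 12 mm (height) of the seat, bar along the seat within 0.2 rad, pail clear of the bench, upright within 0.25 rad and still (under 0.05 m/s), with the dark blank inside, its centre below 60 mm, still under 0.06 m/s (horizontal distance between dark_blank and pail below 0.05 m and z of dark_blank in the frame of pail between 0 and 0.06 m and height (world z) of pail above 0.02 m and angle between pail's own z axis and vertical below 0.25 rad and contact force between pail and hook_stand above 1 N and horizontal distance between bail_grip and hook_seat below 0.02 m and z of bail_grip in the frame of hook_seat between -0.012 and 0.012 m and angle between the y axis of bail_grip and the y axis of hook_seat, either way round below 0.2 rad and linear speed of pail below 0.05 m/s and linear speed of dark_blank below 0.06 m/s); the robot touches nothing.
It fails at once if the pail is tipped by more than 0.7 rad (angle between pail's own z axis and vertical above 0.7 rad).
It fails at once if the pale blank is moved by more than 20 mm (distance of pale_blank from where it was at the start of the episode above 0.02 m).
It fails at once if anything else on the bench is pushed by more than 30 mm (distance of any of oil_bottle, glue_bottle, chuck, mallet, gouge, wax_tin, offcut from where it was at the start of the episode above 0.03 m).
It also fails if it takes over 72 s, if anything falls off the work surface, if the arm or the gripper's body presses on something with over 40 N, if the wrist force passes 120 N, or if a joint passes its speed limit or range.

## Working session

There is one attempt and no reset: what is moved stays moved. The work goes in short steps, Python scripts to look and compute and a tool call to move; the robot and the scene stay as the last step left them, time stands still between calls to the robot, and variables do not carry over. Pictures are saved under pics/ and viewed, and the job is handed in when it is done.

Besides the shell and the picture viewer there is one more tool, called after ">>>" as name([rows], argument=value, ...), one row to a line, values as JSON. arm_command: Moves the arm, as the interface text tells. Its arguments: {"type":"object","properties":{"deltas":{"type":"array","items":{"type":"array","items":{"type":"array","items":{"type":"number","minimum":-1,"maximum":1}}}}},"required":["deltas"]}

```bash
ls; mkdir -p pics; cat > look.py <<'E'
import sys,cv2,numpy as np
from cell import env
def grab(name,tag):
    s=env.state(); d=env.read_camera(name)
    cv2.imwrite(f'pics/{tag}.png',cv2.cvtColor(d['frame'],cv2.COLOR_RGB2BGR))
    import pickle; pickle.dump((s,d),open(f'pics/{tag}.pkl','wb'))
    return s,d
def ray(d,u,v):
    R=np.array(d['R']);t=np.array(d['t'])
    r=R.T@np.array([(u-d['cx'])/d['fx'],(v-d['cy'])/d['fy'],1]); c=-R.T@t
    return c,r
def plane(d,u,v,z):
    c,r=ray(d,u,v); return c+r*(z-c[2])/r[2]
def proj(d,X):
    p=np.array(d['R'])@np.array(X,float)+np.array(d['t']); return d['fx']*p[0]/p[2]+d['cx'],d['fy']*p[1]/p[2]+d['cy']
def load(tag):
    import pickle; return pickle.load(open(f'pics/{tag}.pkl','rb'))
E
python3 - <<'E'
from look import *
np.set_printoptions(precision=3,suppress=True)
for n in('top','scene','wrist'):
    s,d=grab(n,n+'0'); print({k:v for k,v in d.items() if k!='frame'})
print(s)
E
```

```text
pics
{'fx': 482.65497947359614, 'fy': 482.65497947359614, 'cx': 283.2170857609038, 'cy': 202.77281642541578, 'R': array([[-0.022, -1.   , -0.012],
       [-0.992,  0.024, -0.127],
       [ 0.127,  0.009, -0.992]]), 't': array([  -2.763,  518.635, 1330.711])}
{'fx': 438.7746645622463, 'fy': 438.7746645622463, 'cx': 279.1530522117758, 'cy': 201.53523593734784, 'R': array([[ 0.833,  0.553, -0.018],
       [ 0.4  , -0.624, -0.672],
       [-0.383,  0.552, -0.741]]), 't': array([-422.012, -133.924, 1675.188])}
{'fx': 325.19226210127806, 'fy': 325.19226210127806, 'cx': 274.9249681008714, 'cy': 216.63687806108518, 'tool_from_camera': array([[   0.   ,   -0.97 ,   -0.244,   69.246],
       [   1.   ,    0.001,   -0.001,   -1.054],
       [   0.001,   -0.244,    0.97 , -171.396],
       [   0.   ,    0.   ,    0.   ,    1.   ]])}
{'t': 0.1, 'joints': array([ 1.105,  0.491,  1.559,  0.   ,  1.092, -0.106]), 'qvel': array([-0.   , -0.002, -0.001, -0.001,  0.   , -0.001]), 'tau': array([  0.002, -61.361, -25.861,   0.069,   0.047,  -0.   ]), 'eef_pos': array([219.94 , 584.792, 214.141]), 'tcp_rot': array([-3.141, -0.   ,  2.782]), 'ft_force': array([-0.356, -0.858,  0.834]), 'moment': array([ 0.015,  0.01 , -0.051]), 'opening': 1.0007871065499616}
```

View pics/top0.png

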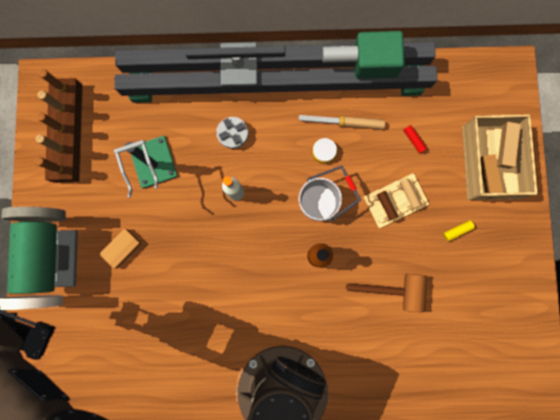

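View pics/scene0.png

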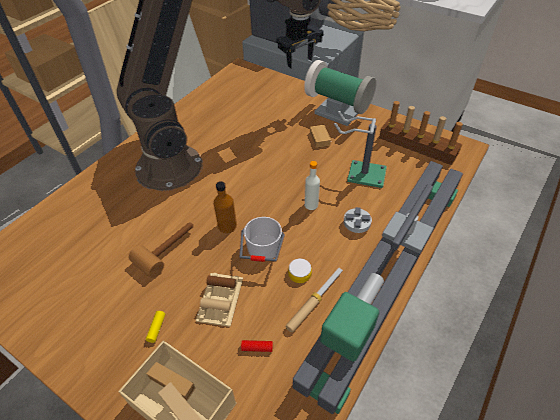

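View pics/wrist0.png

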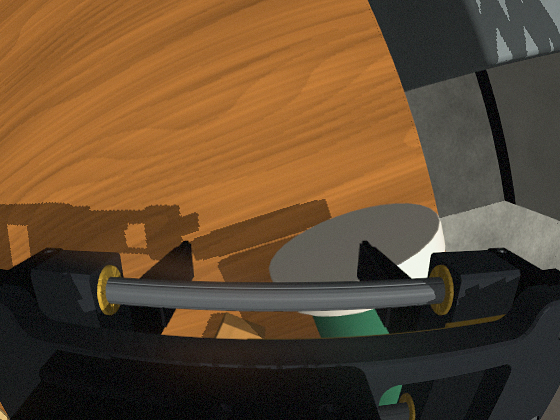

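The top view shows the cradle at about (398,200), with the dark blank on the left at (387,205) and the pale one on the right. The pail is at (320,200), with its red sleeve at (351,183). The hook stand is at (153,162), with its prongs reaching down-left. I'll enlarge these areas.

```bash
python3 - <<'E'
from look import *
_,d=load('top0'); f=cv2.cvtColor(d['frame'],cv2.COLOR_RGB2BGR)
cv2.imwrite('pics/c1.png',cv2.resize(f[140:240,280:440],None,fx=5,fy=5,interpolation=cv2.INTER_CUBIC))
cv2.imwrite('pics/c2.png',cv2.resize(f[115:215,100:260],None,fx=5,fy=5,interpolation=cv2.INTER_CUBIC))
_,d=load('scene0'); f=cv2.cvtColor(d['frame'],cv2.COLOR_RGB2BGR)
cv2.imwrite('pics/c3.png',cv2.resize(f[90:210,300:410],None,fx=5,fy=5,interpolation=cv2.INTER_CUBIC))
E
```

```text
(no output)
```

View pics/c1.png

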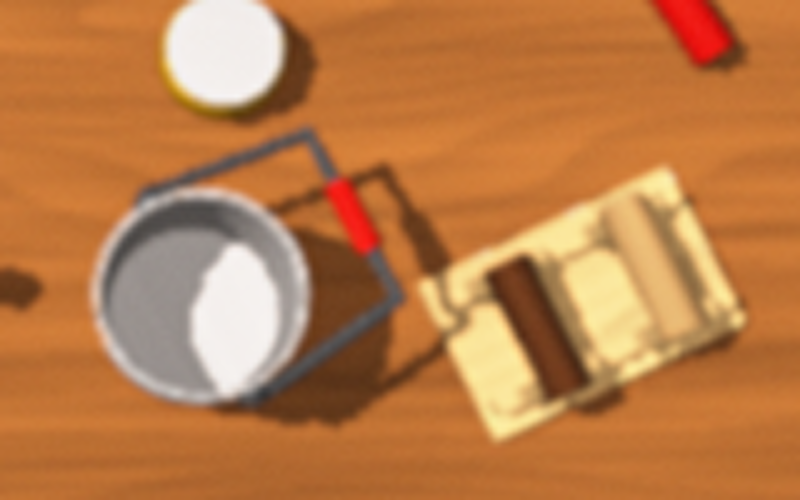

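View pics/c2.png

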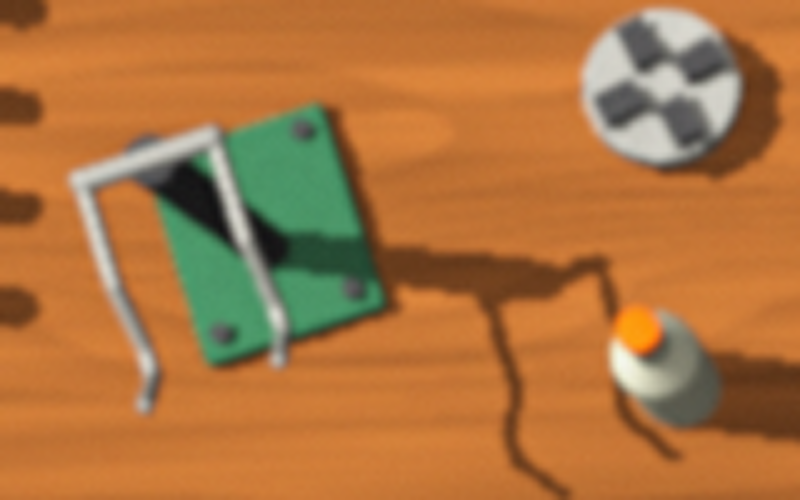

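View pics/c3.png

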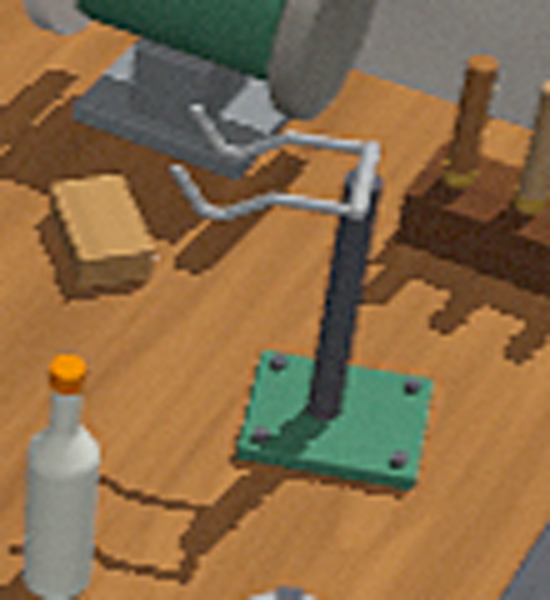

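```bash
python3 - <<'E'
from look import *
np.set_printoptions(precision=1,suppress=True)
_,d=load('top0'); f=d['frame']; hsv=cv2.cvtColor(f,cv2.COLOR_RGB2HSV)
def comp(mask,box):
    m=np.zeros(mask.shape,np.uint8); x0,y0,x1,y1=box; m[y0:y1,x0:x1]=mask[y0:y1,x0:x1]
    n,l,st,c=cv2.connectedComponentsWithStats(m); k=1+np.argmax(st[1:,4]); m=(l==k).astype(np.uint8)
    return m,c[k],st[k]
# cradle pale
m,c,st=comp(((hsv[...,2]>150)&(hsv[...,1]<170)).astype(np.uint8),(360,170,432,230))
print('cradle',c,st,cv2.minAreaRect(cv2.findContours(m,0,2)[0][0]))
# dark
m,c,st=comp(((hsv[...,2]<110)&(f[...,0]>f[...,2]+20)).astype(np.uint8),(372,185,402,224))
r=cv2.minAreaRect(cv2.findContours(m,0,2)[0][0]); print('dark',c,st,r)
b=cv2.boxPoints(r);P=np.array([plane(d,*p,37) for p in b]);print(P,P.mean(0), plane(d,*c,40))
# red sleeve
m,c,st=comp(((hsv[...,1]>200)&((hsv[...,0]<5)|(hsv[...,0]>174))&(f[...,0]>150)).astype(np.uint8),(335,165,370,200))
r=cv2.minAreaRect(cv2.findContours(m,0,2)[0][0]); print('sleeve',c,st,r,plane(d,*c,77))
b=cv2.boxPoints(r);P=np.array([plane(d,*p,75) for p in b]);print(P)
for n,p,z in [('rimL',(92,290),85),('rimR',(312,297),85),('rimT',(205,187),85),('rimB',(200,404),85),('bailc1',(310,132),75),('bailc2',(400,298),75),('ear1',(145,195),75),('ear2',(250,402),75),
 ('cr1',(418,285),8),('cr2',(668,165),8),('cr3',(748,322),8),('cr4',(497,440),8),('pale1',(627,195),40),('pale2',(682,335),40)]:
    print(n,plane(d,280+p[0]/5-.4,140+p[1]/5-.4,z))
for n,p,z in [('cb1',(75,180),229),('cb2',(213,132),229),('elb1',(152,365),209),('elb2',(282,325),209),('tip1',(145,405),235),('tip2',(281,360),235),('dip1',(113,283),209),('dip2',(247,247),209),
 ('base1',(320,103),14),('base2',(388,303),14),('base3',(210,363),14),('cap',(638,328),200)]:
    print(n,plane(d,100+p[0]/5-.4,115+p[1]/5-.4,z))
for n,u,v,z in[('oil cap',321,254,200),('wax',325,150,34)]: print(n,plane(d,u,v,z))
E
```

```text
cradle [397.  199.2] [ 363  173   67   56 1764] ((395.8380432128906, 200.16445922851562), (37.357364654541016, 57.26266098022461), 64.23066711425781)
dark [389.8 204.1] [383 192  15  26 101] ((390.00006103515625, 204.0), (27.72724151611328, 3.5777084827423096), 63.43495178222656)
[[ 540.7 -294.3   37. ]
 [ 545.1 -303.5   37. ]
 [ 474.1 -334.7   37. ]
 [ 469.8 -325.5   37. ]] [ 507.4 -314.5   37. ] [ 506.5 -313.5   40. ]
sleeve [350.1 182.6] [345 176  11  15  69] ((350.2515869140625, 182.5446014404297), (14.764607429504395, 4.868330001831055), 61.38954162597656) [ 564.1 -199.8   77. ]
[[ 579.9 -185.5   75. ]
 [ 586.1 -197.5   75. ]
 [ 549.5 -215.5   75. ]
 [ 543.4 -203.5   75. ]]
rimL [525.  -55.7  85. ]
rimR [ 518.3 -175.    85. ]
rimT [ 580.3 -118.9   85. ]
rimB [ 461.4 -112.4   85. ]
bailc1 [ 611.5 -178.5   75. ]
bailc2 [ 517.9 -224.2   75. ]
ear1 [578.5 -86.5  75. ]
ear2 [ 462.8 -140.3   75. ]
cr1 [ 534.1 -244.9    8. ]
cr2 [ 600.6 -392.2    8. ]
cr3 [ 508.1 -432.8    8. ]
cr4 [ 443.8 -286.     8. ]
pale1 [ 578.1 -359.7   40. ]
pale2 [ 497.9 -386.1   40. ]
cb1 [632.6 395.4 229. ]
cb2 [655.1 327.6 229. ]
elb1 [542.8 362.3 209. ]
elb2 [561.3 298.  209. ]
tip1 [518.9 356.8 235. ]
tip2 [539.4 291.1 235. ]
dip1 [584.6 382.5 209. ]
dip2 [601.2 315.9 209. ]
base1 [728.5 330.9  14. ]
base2 [608.6 290.4  14. ]
base3 [575.9 393.2  14. ]
cap [557.1 122.3 200. ]
oil cap [ 368.8 -105.6  200. ]
wax [ 667.6 -137.6   34. ]
```

```bash
python3 - <<'E'
from look import *
_,d=load('scene0'); f=cv2.cvtColor(d['frame'],cv2.COLOR_RGB2BGR)
f=cv2.resize(f,None,fx=4,fy=4,interpolation=cv2.INTER_CUBIC)
def mk(X,c=(255,0,255)):
    u,v=proj(d,X); cv2.circle(f,(int(u*4+2),int(v*4+2)),3,c,-1)
def fr(o,a,p):
    c,s=np.cos(np.radians(a)),np.sin(np.radians(a)); return [o[0]+c*p[0]-s*p[1],o[1]+s*p[0]+c*p[1],p[2]]
ps=(521,-115); 
for a in range(0,360,15): mk(fr(ps,a,(58,0,85)),(0,255,0))
for p in [(0,64,75),(0,-64,75),(96,52,75),(96,-52,75),(96,0,75)]: mk(fr(ps,-63.7,p))
cr=(521.6,-339)
for p in [(50,80,8),(-50,80,8),(50,-80,8),(-50,-80,8)]: mk(fr(cr,24.2,p))
for p in [(42,37,37),(-42,37,37)]: mk(fr(cr,24.2,p),(255,255,0))
h=(643.5,361.5)
for y in(34,-34):
  for p in [(0,y,225),(-85,y,205),(-100,y,205),(-120,y,235)]: mk(fr(h,18.4,p))
mk(fr(h,18.4,(0,0,14)),(0,255,0))
for o,r in(((557,122),24),((369,-105),32)):
  for a in range(0,360,30): mk(fr(o,a,(r,0,0)),(0,255,0)); 
cv2.imwrite('pics/m1.png',f[480*1+320:480+900,760:1300]); cv2.imwrite('pics/m2.png',f[400:880,1150:1650])
E
```

```text
(no output)
```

View pics/m1.png

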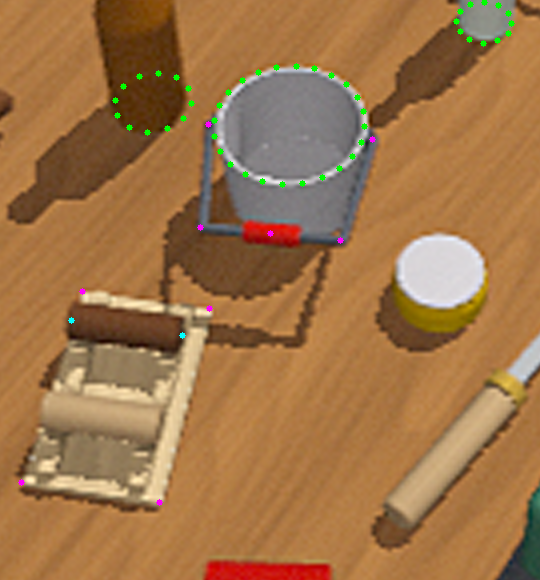

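View pics/m2.png

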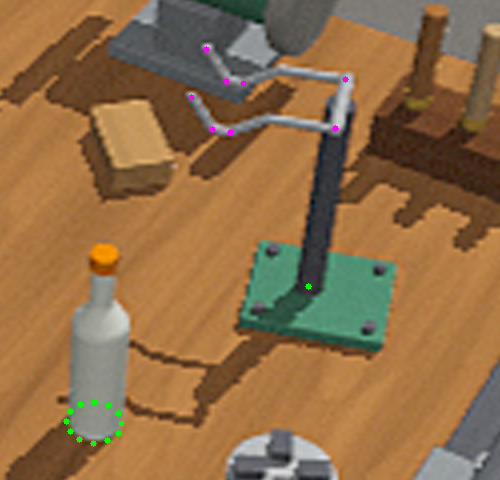

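The scene view agrees with my top-view estimates. All marks for the rim, bail, prongs and cradle land within about 2–3 mm. There are four blank-like cylinders in the top view:
- dark brown at (387,205)
- pale at (408,190)
- red at (415,138)
- yellow at (460,231)

Only the one at (387,205) is dark brown and in the cradle, and the enlarged crop c1 confirms it. Moving there now.

>>> arm_command([
  [[0.2,0.12,-0.2,0.15,-0.12],[0.2,0.12,-0.35,0.15,-0.12],[0.2,0.12,-0.35,0.15,-0.12],[0.2,0.12,-0.37,0.15,-0.12],[0.2,0.12,-0.37,0.15,-0.12],[0.2,0.12,-0.37,0.1,-0.12],[0.2,0.12,-0.37,0,-0.12],[0.2,0.12,-0.37,0,-0.12],[0.2,0.12,-0.37,0,-0.12],[0.2,0.12,-0.37,0,-0.12],[0.2,0.12,-0.37,0,-0.12],[0.2,0.12,-0.37,0,-0.12]],
])

```text
t: 1.15
eef_pos: [361.7, 149.3, 298.3]
tcp_rot: [-3.138, -0.002, 1.61]
ft_force: [1.4, 0.0, 0.7]
opening: 0.804
```

>>> arm_command([
  [[0.2,0.13,-0.37,0,-0.13],[0.2,0.13,-0.37,0,-0.13],[0.2,0.13,-0.37,0,-0.13],[0.2,0.13,-0.37,0,-0.13],[0.2,0.13,-0.37,0,-0.13],[0.2,0.13,-0.37,0,-0.13],[0.2,0.13,-0.37,0,-0.13],[0.2,0.13,-0.37,0,-0.13],[0.2,0.13,-0.37,0,-0.13],[0.2,0.13,-0.37,-0.1,-0.13],[0.2,0.1,-0.37,-0.2,-0.13],[0.2,0,0,-0.2,-0.06]],
])

```text
t: 2.15
eef_pos: [503.2, -283.6, 251.7]
tcp_rot: [3.135, -0.006, 0.37]
ft_force: [0.8, 0.2, -0.5]
opening: 0.797
```

```bash
python3 - <<'E'
from look import *
np.set_printoptions(precision=3,suppress=True)
s,d=grab('wrist','w1'); print(s['eef_pos'],s['tcp_rot'],s['joints'])
E
```

```text
[ 503.158 -283.573  251.671] [ 3.135 -0.006  0.37 ] [-0.628  0.384  1.636  0.002  1.113  0.571]
```

View pics/w1.png

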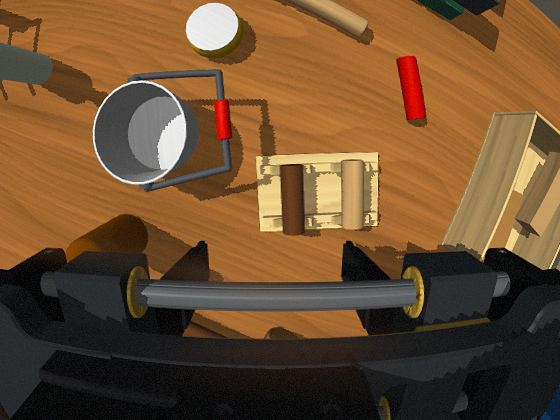

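The wrist view shows the dark blank at (292,200), the pale one at (352,194) and the bail sleeve at (223,119). I'll measure from this view.

```bash
cat >> look.py <<'E'
from scipy.spatial.transform import Rotation as Ro
def wplane(s,d,u,v,z):
    x,y=u-d['cx'],v-d['cy']; r=np.hypot(x,y); th=r/d['fx']
    c=np.array([np.sin(th)*x/r,np.sin(th)*y/r,np.cos(th)])
    T=np.array(d['tool_from_camera']); R=Ro.from_euler('xyz',s['tcp_rot']).as_matrix()
    o=R@T[:3,3]+s['eef_pos']; q=R@T[:3,:3]@c
    return o+q*(z-o[2])/q[2]
E
python3 - <<'E'
from look import *
np.set_printoptions(precision=3,suppress=True)
s,d=grab('wrist','w2'); print(s['eef_pos'],s['tcp_rot'],abs(s['qvel']).max())
f=d['frame']; hsv=cv2.cvtColor(f,cv2.COLOR_RGB2HSV)
m=((hsv[...,2]<130)&(f[...,0].astype(int)>f[...,2]+25)).astype(np.uint8); M=np.zeros_like(m);M[155:240,272:315]=m[155:240,272:315]
n,l,st,c=cv2.connectedComponentsWithStats(M);k=1+np.argmax(st[1:,4]);print(st[k],c[k])
r=cv2.minAreaRect(cv2.findContours((l==k).astype(np.uint8),0,2)[0][0]);print(r)
for p in cv2.boxPoints(r): print(wplane(s,d,*p,40))
print('ctr',wplane(s,d,*r[0],40)); 
for n,u,v,z in[('sleeve',223,119,75),('rimL',93,132,85),('rimR',188,132,85)]:print(n,wplane(s,d,u,v,z))
for n,u,v in [('c',257,156),('c',377,152),('c',381,228),('c',261,233)]: print(wplane(s,d,u,v,8))
E
```

```text
[ 501.293 -280.592  247.509] [ 3.142 -0.002  0.369] 0.12666540402229542
[ 282  163   33   73 1767] [297.423 199.247]
((298.0, 199.0), (72.0, 32.0), 90.0)
[ 537.97  -275.759   40.   ]
[ 551.778 -310.594   40.   ]
[ 470.616 -344.414   40.   ]
[ 456.534 -307.738   40.   ]
ctr [ 505.02  -309.109   40.   ]
sleeve [ 562.162 -198.918   75.   ]
rimL [503.196 -59.472  85.   ]
rimR [ 537.414 -170.175   85.   ]
[ 532.79  -244.735    8.   ]
[ 596.099 -386.647    8.   ]
[ 504.862 -435.039    8.   ]
[ 440.059 -285.151    8.   ]
```

>>> arm_command([
  [[0.5,0.04,-0.24,-0.2,0.06],[0.5,0,0,-0.3,0],[0.5,0,0,-0.3,0],[0.5,0,0,-0.3,0],[0.5,0,0,-0.2,0],[0.5,0,0,0,0],[0.5,0,0,0,0]],
])

```text
t: 2.83
eef_pos: [506.5, -298.2, 123.5]
tcp_rot: [3.138, -0.006, 0.448]
ft_force: [0.4, -0.0, 0.5]
opening: 0.497
```

```bash
python3 - <<'E'
from look import *
s,d=grab('wrist','w3'); print(s['eef_pos'],s['tcp_rot'])
f=cv2.cvtColor(d['frame'],cv2.COLOR_RGB2BGR)
for X in [(505.5+42*.9135,-305+42*.4067,37),(505.5-42*.9135,-305-42*.4067,37)]: pass
E
```

```text
[ 506.45521482 -298.24651764  123.5022728 ] [ 3.13773366 -0.00563593  0.44837213]
```

View pics/w3.png

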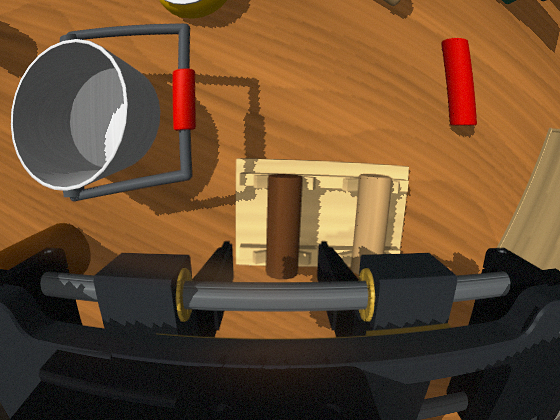

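```bash
python3 - <<'E'
from look import *
np.set_printoptions(precision=1,suppress=True)
s,d=load('w3')
a=wplane(s,d,285,177,45);b=wplane(s,d,282,274,40);print(a,b,(a+b)/2,np.degrees(np.arctan2(*(a-b)[1::-1])),np.linalg.norm(a-b))
v=[wplane(s,d,u,225,37) for u in(266,299)];print(v,(v[0]+v[1])/2)
print(env.state()['eef_pos'])
E
```

```text
[ 542.2 -290.3   45. ] [ 466.4 -324.9   40. ] [ 504.3 -307.6   42.5] 24.52614632963998 83.51560202288802
[array([ 499.1, -294.3,   37. ]), array([ 510.8, -318.9,   37. ])] [ 504.9 -306.6   37. ]
[ 506.5 -298.2  123.8]
```

>>> arm_command([
  [[0.5,-0.02,-0.09,0,-0.03],[0.5,0,0,0,0],[0.5,0,0,-0.3,0],[0.5,0,0,-0.3,0],[0.5,0,0,-0.2,0],[0.5,0,0,-0.1,0],[0.5,0,0,-0.05,0],[0.5,0,0,0,0]],
])

```text
t: 3.55
eef_pos: [509.3, -312.0, 38.7]
tcp_rot: [3.119, -0.016, 0.424]
ft_force: [0.2, -0.5, 0.1]
opening: 0.504
```

>>> arm_command([
  [[0.5,0,0,0,0],[0.5,0,0,0,0]],
])

```text
t: 3.72
eef_pos: [510.1, -312.7, 40.7]
tcp_rot: [3.116, -0.017, 0.424]
ft_force: [0.5, 0.2, -0.4]
opening: 0.499
```

>>> arm_command([
  [[0.5,-0.05,0.05,-0.05,0],[0.5,0,0,-0.05,0],[0.5,0,0,-0.05,0]],
])

```text
t: 3.97
eef_pos: [505.9, -308.2, 28.2]
tcp_rot: [3.111, -0.02, 0.424]
ft_force: [0.7, -0.2, -0.2]
opening: 0.503
```

>>> arm_command([
  [[0.5,-0.01,0.01,-0.06,0],[0.5,0,0,-0.03,0],[1,0,0,0,0],[1,0,0,0,0],[1,0,0,0,0],[1,0,0,0,0],[1,0,0,0,0]],
])

```text
t: 4.55
eef_pos: [505.1, -307.5, 17.4]
tcp_rot: [3.111, -0.02, 0.425]
ft_force: [-0.3, -0.1, -0.2]
opening: 0.287
```

>>> arm_command([
  [[1,0,0,0.1,0],[1,0,0,0.2,0],[1,0,0,0.3,0],[1,0,0,0.3,0],[1,0,0,0.3,0],[1,0,0,0.3,0],[1,0,0,0.2,0],[1,0,0,0,0],[1,0,0,0,0]],
])

```text
t: 5.3
eef_pos: [502.3, -304.9, 200.1]
tcp_rot: [3.113, -0.019, 0.425]
ft_force: [1.1, 0.2, -1.2]
opening: 0.29
```

```bash
python3 - <<'E'
from look import *
s,d=grab('wrist','w4'); print(s['eef_pos'],s['tcp_rot'],s['joints'],s['ft_force'],s['opening'])
E
```

```text
[ 502.30125584 -304.91450252  200.10970264] [ 3.113211   -0.018907    0.42453993] [-0.65956076  0.4400715   1.693613    0.00414846  0.97398388  0.48469071] [ 1.12777702  0.16024448 -1.16703003] 0.28985722485955845
```

View pics/w4.png

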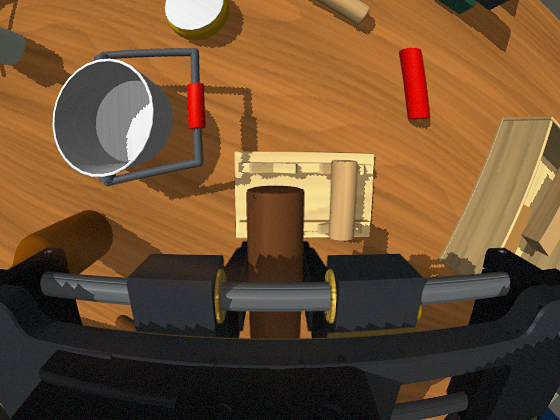

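The blank is held and the pale one still lies in its place. Moving over the pail.

>>> arm_command([
  [[1,0.02,0.2,0,0],[1,0.04,0.35,0,0],[1,0.04,0.35,0,0],[1,0.04,0.35,0,0],[1,0.04,0.35,0,0],[1,0.02,0.2,0,0],[1,0,0,0,0],[1,0,0,0,0],[1,0,0,0,0]],
])

```text
t: 6.1
eef_pos: [517.2, -116.9, 189.2]
tcp_rot: [3.126, -0.007, 0.422]
ft_force: [-0.4, -0.1, 0.3]
opening: 0.291
```

```bash
python3 - <<'E'
from look import *
s,d=grab('scene','s5'); print(s['eef_pos'],s['tcp_rot'],s['joints'],s['ft_force'],s['opening'])
E
```

```text
[ 517.20584667 -116.90187203  189.24613592] [ 3.126309   -0.00675363  0.42180664] [-0.34361689  0.38144767  1.83011526 -0.0080043   0.91458617  0.81025902] [-0.37349304 -0.13880809  0.28408549] 0.29067743189548817
```

View pics/s5.png

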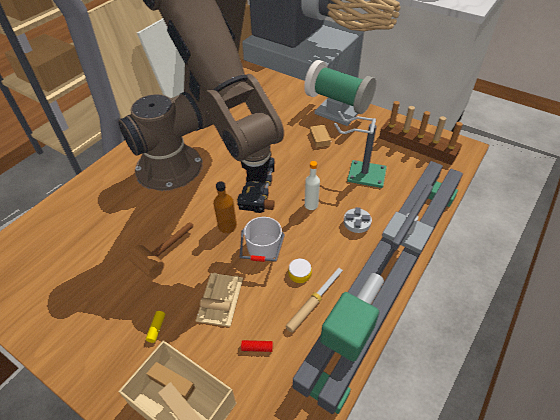

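>>> arm_command([
  [[1,0.04,0.01,-0.1,0],[1,0,0,-0.2,0],[1,0,0,-0.2,0],[1,0,0,-0.2,0],[1,0,0,-0.1,0],[1,0,0,0,0]],
])

```text
t: 6.65
eef_pos: [521.8, -122.1, 102.4]
tcp_rot: [3.125, -0.008, 0.413]
ft_force: [-0.5, 0.6, -0.7]
opening: 0.288
```

```bash
python3 - <<'E'
from look import *
s,d=grab('scene','s6'); print(s['eef_pos'],s['tcp_rot'],s['ft_force'])
f=cv2.cvtColor(d['frame'],cv2.COLOR_RGB2BGR)
a=cv2.resize(f[90:290,160:340],None,fx=3,fy=3)
s,d=grab('wrist','w6');b=cv2.resize(cv2.cvtColor(d['frame'],cv2.COLOR_RGB2BGR),None,fx=.43,fy=.43)
cv2.imwrite('pics/j6.png',np.hstack([a,np.pad(b,((0,600-b.shape[0]),(0,0),(0,0)))]))
E
```

```text
[ 521.76682371 -122.13886769  102.41747654] [ 3.125158   -0.0075386   0.41311836] [-0.5321727   0.56649082 -0.71680747]
```

View pics/j6.png

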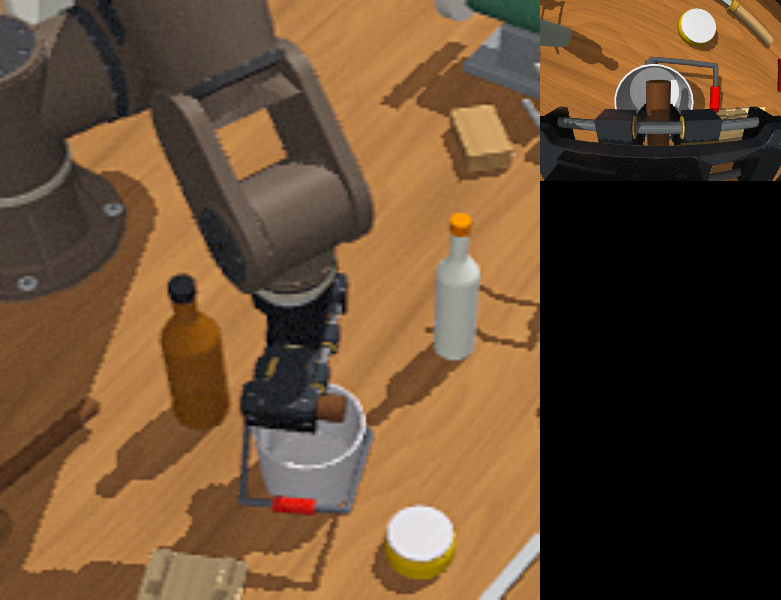

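>>> arm_command([
  [[1,0,0.06,0,0],[1,0,0.01,-0.1,0],[1,0,0,-0.1,0],[1,0,0.01,-0.1,0]],
])

```text
t: 7.08
eef_pos: [524.6, -115.0, 75.9]
tcp_rot: [3.118, -0.015, 0.412]
ft_force: [0.7, 0.5, -0.2]
opening: 0.285
```

>>> arm_command([
  [[1,-0.04,-0.01,-0.15,0],[1,0,0,-0.15,0],[1,0,0,-0.1,0],[1,0,0,-0.05,0],[1,0,0,0,0]],
])

```text
t: 7.5
eef_pos: [520.2, -115.1, 26.1]
tcp_rot: [3.118, -0.015, 0.413]
ft_force: [0.3, 0.8, -1.3]
opening: 0.288
```

>>> arm_command([
  [[1,0,0,-0.05,0],[1,0,0,0,0],[1,0,0,0,0],[0.5,0,0,0,0],[0.5,0,0,0,0],[0.5,0,0,0,0],[0.5,0,0,0,0],[0.5,0,0,0,0]],
])

```text
t: 8.17
eef_pos: [521.6, -115.4, 22.8]
tcp_rot: [3.115, -0.019, 0.414]
ft_force: [-0.3, 0.3, -0.4]
opening: 0.496
```

>>> arm_command([
  [[0.5,0,0,0.1,0],[0.5,0,0,0.2,0],[0.5,0,0,0.3,0],[0.5,0,0,0.3,0],[0.5,0,0,0.3,0],[0.5,0,0,0.2,0],[0.6,0,0,0.1,0],[0.6,0,0,0,0],[0.6,0,0,0,0]],
])

```text
t: 8.92
eef_pos: [519.6, -114.6, 185.4]
tcp_rot: [3.114, -0.02, 0.414]
ft_force: [0.0, 0.2, 0.3]
opening: 0.407
```

```bash
python3 - <<'E'
from look import *
s,d=grab('wrist','w7'); print(s['eef_pos'],s['tcp_rot'],s['joints'])
E
```

```text
[ 519.55092903 -114.60987307  185.4315085 ] [ 3.11408068 -0.01966738  0.41384129] [-0.33786372  0.38235326  1.8415755  -0.00862331  0.884529    0.82471557]
```

View pics/w7.png

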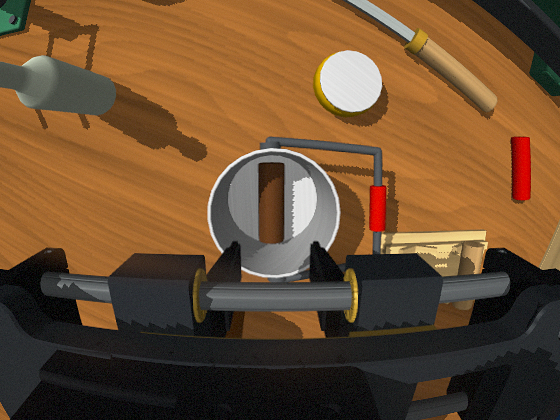

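The blank lies flat in the pail at (272,203), and the pail has not moved. The sleeve is at (377,208); I'll measure it next.

```bash
python3 - <<'E'
from look import *
np.set_printoptions(precision=1,suppress=True)
s,d=load('w7')
f=d['frame'].astype(int); m=((f[...,0]>120)&(f[...,1]<50)&(f[...,2]<50)).astype(np.uint8);m[:,:350]=0;m[:,400:]=0
c=cv2.findContours(m,0,2)[0];c=max(c,key=cv2.contourArea);r=cv2.minAreaRect(c);print(r)
for p in cv2.boxPoints(r):print(wplane(s,d,*p,77))
print(wplane(s,d,*r[0],78))
a=wplane(s,d,379,155,75);b=wplane(s,d,377,250,75);print(a,b,np.degrees(np.arctan2(*(a-b)[1::-1])))
E
```

```text
((377.0, 208.0), (46.0, 16.0), 90.0)
[ 579.8 -184.6   77. ]
[ 586.4 -198.9   77. ]
[ 547.7 -219.4   77. ]
[ 541.5 -204.4   77. ]
[ 564.1 -201.1   78. ]
[ 608.6 -182.1   75. ] [ 527.6 -222.    75. ] 26.195669989459816
```

>>> arm_command([
  [[0.6,0.1,-0.2,0,0.05],[0.6,0.18,-0.35,0,0],[0.6,0.18,-0.33,0,0],[0.6,0,0,-0.1,0],[0.6,0,0,-0.2,0],[0.6,0,0,-0.2,0],[0.6,0,0,-0.1,0],[0.6,0,0,0,0],[0.6,0,0,0,0]],
])

```text
t: 9.72
eef_pos: [563.4, -205.0, 114.0]
tcp_rot: [3.125, -0.011, 0.456]
ft_force: [-0.3, 0.4, -0.2]
opening: 0.4
```

```bash
python3 - <<'E'
from look import *
s,d=grab('wrist','w8'); print(s['eef_pos'],s['tcp_rot'],s['joints'])
E
```

```text
[ 563.41782323 -204.95254329  114.04850998] [ 3.12506467 -0.01105154  0.45550703] [-0.45841439  0.56394974  1.7389139  -0.00183722  0.81889304  0.6582078 ]
```

View pics/w8.png

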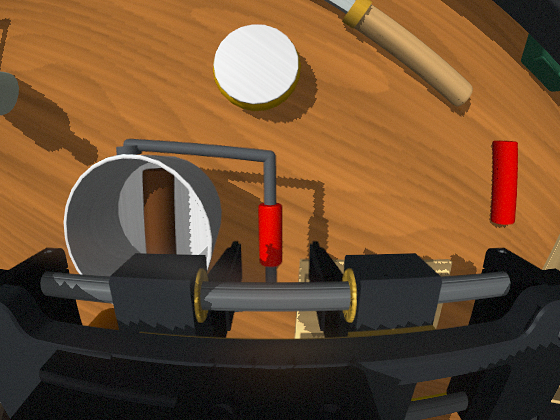

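>>> arm_command([
  [[0.6,0.02,0.01,-0.15,0],[0.6,0,0,-0.15,0],[0.6,0,0,-0.1,0],[0.6,0,0,-0.05,0],[0.6,0,0,0,0],[0.6,0,0,0,0]],
])

```text
t: 10.27
eef_pos: [567.6, -203.6, 72.5]
tcp_rot: [3.119, -0.015, 0.457]
ft_force: [-0.3, -0.4, -0.8]
opening: 0.397
```

>>> arm_command([
  [[0.6,-0.02,0,-0.1,0],[0.6,0,0,-0.05,0],[0.6,0,0,0,0],[1,0,0,0,0],[1,0,0,0,0],[1,0,0,0,0],[1,0,0,0,0]],
])

```text
t: 10.85
eef_pos: [566.0, -203.9, 58.2]
tcp_rot: [3.117, -0.017, 0.457]
ft_force: [-0.9, 1.9, -0.7]
opening: 0.178
```

>>> arm_command([
  [[1,0,0.01,0.12,0],[1,-0.01,0.02,0.12,0],[1,-0.02,0.04,0.12,0],[1,-0.03,0.05,0.11,0]],
])

```text
t: 11.18
eef_pos: [558.8, -190.9, 107.6]
tcp_rot: [3.121, -0.015, 0.456]
ft_force: [0.4, 1.9, -1.6]
opening: 0.162
```

>>> arm_command([
  [[1,-0.03,0.06,0.1,0],[1,-0.03,0.07,0.09,0],[1,-0.04,0.08,0.08,0],[1,-0.04,0.09,0.06,0]],
])

```text
t: 11.52
eef_pos: [543.5, -158.1, 147.0]
tcp_rot: [3.118, -0.017, 0.456]
ft_force: [-0.1, 0.3, -2.0]
opening: 0.16
```

>>> arm_command([
  [[1,-0.05,0.1,0.01,0],[1,-0.05,0.1,0.02,0],[1,-0.05,0.1,0.01,0],[1,-0.04,0.09,0,0],[1,0,0,0,0],[1,0,0,0,0]],
])

```text
t: 12.02
eef_pos: [522.6, -113.9, 155.5]
tcp_rot: [3.111, -0.021, 0.459]
ft_force: [0.3, 0.4, -3.4]
opening: 0.159
```

```bash
python3 - <<'E'
from look import *
s,d=grab('scene','s9'); print(s['eef_pos'],s['tcp_rot'],s['ft_force'])
f=cv2.cvtColor(d['frame'],cv2.COLOR_RGB2BGR)
cv2.imwrite('pics/s9c.png',cv2.resize(f[120:290,160:340],None,fx=4,fy=3.5,interpolation=2))
E
```

```text
[ 522.6480057  -113.86417749  155.49973075] [ 3.1112188  -0.02109659  0.45937586] [ 0.32615878  0.3953422  -3.36333186]
```

View pics/s9c.png

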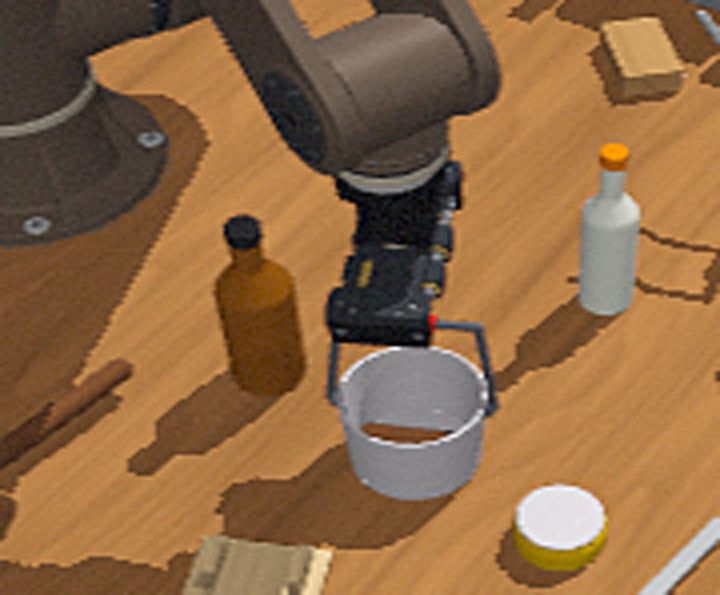

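>>> arm_command([
  [[1,0,0,-0.03,0],[1,0,0,0,0],[1,0,0,0,0],[1,0,0,0,0]],
])

```text
t: 12.4
eef_pos: [525.5, -115.9, 154.0]
tcp_rot: [3.107, -0.025, 0.459]
ft_force: [1.3, 0.7, 1.3]
opening: 0.162
```

>>> arm_command([
  [[1,-0.01,0,0.05,0],[1,-0.01,0,0.08,0],[1,0,0,0.12,0],[1,0,0,0.15,0],[1,0,0,0.15,0],[1,0,0,0.15,0],[1,0,0,0.12,0],[1,0,0,0.08,0],[1,0,0,0.04,0],[1,0,0,0,0]],
])

```text
t: 13.23
eef_pos: [520.2, -116.3, 252.5]
tcp_rot: [3.113, -0.019, 0.456]
ft_force: [0.1, 0.2, -3.1]
opening: 0.159
```

```bash
python3 - <<'E'
from look import *
s,d=grab('scene','s10'); print(s['eef_pos'],s['tcp_rot'],s['ft_force'],s['moment'],s['joints'])
f=cv2.cvtColor(d['frame'],cv2.COLOR_RGB2BGR)
cv2.imwrite('pics/s10c.png',cv2.resize(f[90:290,160:340],None,fx=4,fy=3,interpolation=2))
E
```

```text
[ 520.24260854 -116.25406611  252.54762762] [ 3.11304372 -0.01906651  0.45648585] [ 0.05047369  0.18953035 -3.13103047] [-0.10718427  0.14135075  0.02180718] [-0.34054339  0.30785056  1.75354053 -0.00729703  1.04647012  0.77758585]
```

View pics/s10c.png

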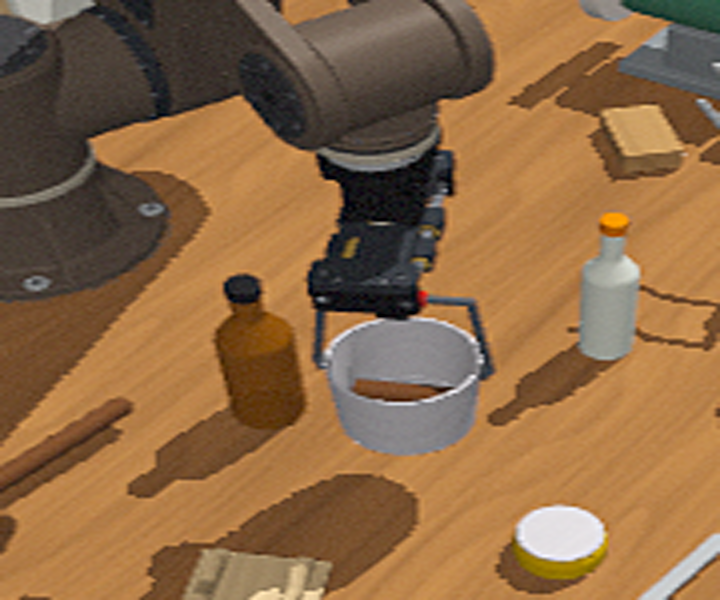

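>>> arm_command([
  [[1,-0.02,0.04,0,0.03],[1,-0.04,0.08,0,0.05],[1,-0.06,0.12,0,0.07],[1,-0.07,0.15,0,0.08],[1,-0.08,0.17,0,0.08],[1,-0.08,0.17,0,0.08],[1,-0.08,0.17,0,0.08],[1,-0.08,0.17,0,0.08],[1,-0.08,0.17,0,0.08],[1,-0.08,0.17,0,0.08],[1,-0.06,0.17,0,0.08],[1,-0.04,0.17,0,0.08]],
])

```text
t: 14.28
eef_pos: [433.8, 65.9, 242.5]
tcp_rot: [3.128, -0.01, 1.18]
ft_force: [-0.2, 0.1, -4.0]
opening: 0.163
```

>>> arm_command([
  [[1,0,0.17,0.02,0.08],[1,0,0.18,0.02,0.08],[1,0,0.18,0.02,0.08],[1,0.02,0.18,0.02,0.08],[1,0.03,0.18,0.02,0.08],[1,0.04,0.18,0,0.08],[1,0.05,0.18,0,0.08],[1,0.05,0.18,0,0.08],[1,0.05,0.16,0,0.08],[1,0.05,0.14,0,0.08],[1,0.04,0.1,0,0.08],[1,0.03,0.08,0,0.02]],
])

```text
t: 15.28
eef_pos: [461.4, 269.5, 244.2]
tcp_rot: [-3.139, -0.007, 1.945]
ft_force: [0.2, -0.5, -3.4]
opening: 0.158
```

>>> arm_command([
  [[1,0.03,0.06,0.03,-0.02],[1,0.05,0.08,0.03,-0.02],[1,0.06,0.08,0.03,-0.02],[1,0.05,0.06,0.02,0],[1,0.03,0.04,0,0],[1,0,0.02,0,0],[1,0,0,0,0],[1,0,0,0,0],[1,0,0,0,0],[1,0,0,0,0]],
])

```text
t: 16.12
eef_pos: [482.7, 305.2, 252.9]
tcp_rot: [-3.132, -0.006, 1.888]
ft_force: [0.2, -0.8, -3.7]
opening: 0.163
```

```bash
python3 - <<'E'
from look import *
s,d=grab('scene','s11'); print(s['eef_pos'],s['tcp_rot'],s['ft_force'],s['moment'],s['joints'])
f=cv2.cvtColor(d['frame'],cv2.COLOR_RGB2BGR)
a=cv2.resize(f[60:200,280:420],None,fx=4,fy=4,interpolation=2)
s,d=grab('top','t11');f=cv2.cvtColor(d['frame'],cv2.COLOR_RGB2BGR);b=cv2.resize(f[120:260,100:155],None,fx=4,fy=4,interpolation=2)
cv2.imwrite('pics/j11.png',np.hstack([a,b]))
E
```

```text
[482.72356961 305.23382006 252.86916656] [-3.13204074 -0.00642152  1.88751304] [ 0.19182136 -0.80530328 -3.71265472] [-0.1243589   0.0392751   0.02772729] [0.44456372 0.38003882 1.63886497 0.00838319 1.13135786 0.12421697]
```

View pics/j11.png

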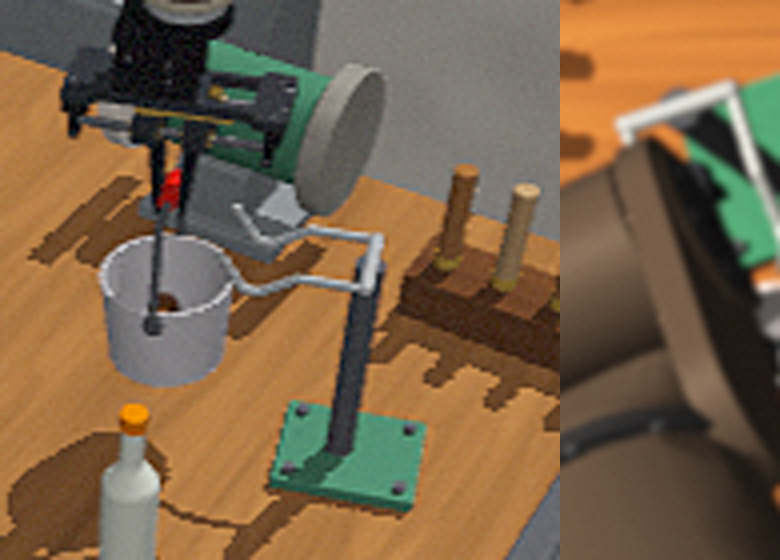

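>>> arm_command([
  [[1,0.04,0.02,0.01,0],[1,0.08,0.03,0.01,0],[1,0.1,0.04,0,0],[1,0.12,0.04,0,0],[1,0.12,0.04,0,0],[1,0.1,0.04,0,0],[1,0.08,0.03,0,0],[1,0.04,0.02,0,0],[1,0,0,0,0],[1,0,0,0,0],[1,0,0,0,0]],
])

```text
t: 17.13
eef_pos: [558.1, 333.4, 255.4]
tcp_rot: [-3.134, -0.007, 1.887]
ft_force: [-0.5, 0.2, -4.1]
opening: 0.161
```

```bash
python3 - <<'E'
from look import *
s,d=grab('scene','s12'); print(s['eef_pos'],s['tcp_rot'],s['ft_force'],s['moment'],s['joints'])
f=cv2.cvtColor(d['frame'],cv2.COLOR_RGB2BGR)
a=cv2.resize(f[60:200,280:420],None,fx=4,fy=4,interpolation=2)
cv2.imwrite('pics/j12.png',a)
s,d=grab('wrist','w12')
E
```

```text
[558.14882245 333.44791881 255.37888487] [-3.13353443 -0.00651676  1.88678636] [-0.45736223  0.24046432 -4.13435729] [-0.03187276  0.04331424 -0.01744571] [0.43386685 0.49609163 1.4358117  0.00790906 1.21693561 0.115083  ]
```

View pics/j12.png

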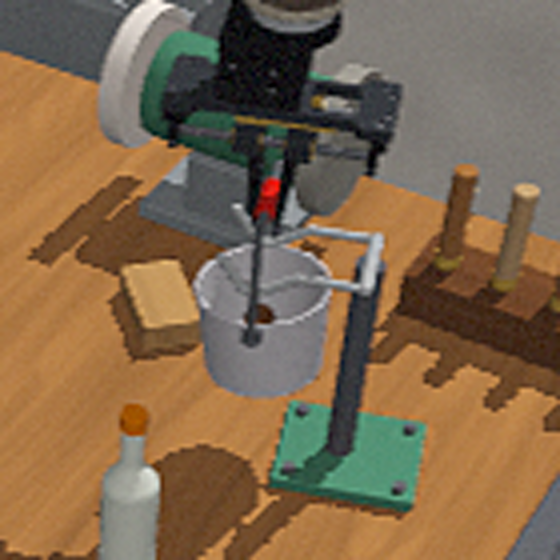

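View pics/w12.png

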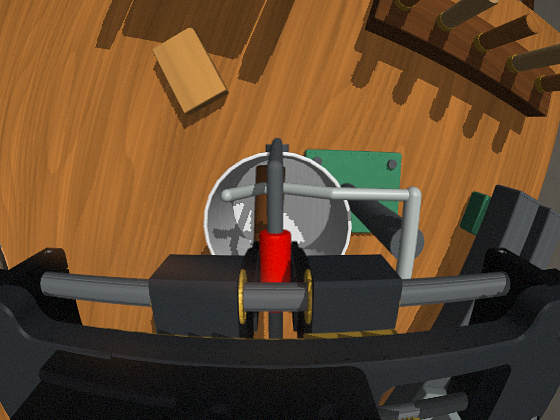

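>>> arm_command([
  [[1,-0.02,-0.01,-0.05,0],[1,0,0,-0.1,0],[1,0,0,-0.1,0],[1,0,0,-0.1,0],[1,0,0,-0.06,0],[1,0,0,-0.03,0],[1,0,0,0,0]],
])

```text
t: 17.82
eef_pos: [554.0, 331.7, 206.3]
tcp_rot: [-3.132, -0.006, 1.887]
ft_force: [0.9, 0.8, -3.0]
opening: 0.16
```

>>> arm_command([
  [[1,0.01,0,-0.05,0],[1,0,0,-0.02,0],[1,0,0,0,0],[1,0,0,0,0]],
])

```text
t: 18.15
eef_pos: [555.5, 331.9, 198.6]
tcp_rot: [-3.132, -0.006, 1.887]
ft_force: [0.1, 0.7, -3.9]
opening: 0.161
```

>>> arm_command([
  [[1,0,0,-0.03,0],[1,0,0,-0.01,0],[1,0,0,0,0],[1,0,0,0,0]],
])

```text
t: 18.48
eef_pos: [555.9, 332.1, 196.1]
tcp_rot: [-3.135, -0.007, 1.887]
ft_force: [0.2, -0.8, -2.6]
opening: 0.159
```

>>> arm_command([
  [[1,0,0,-0.02,0],[1,0,0,-0.01,0],[1,0,0,0,0],[1,0,0,0,0]],
])

```text
t: 18.82
eef_pos: [556.1, 332.2, 196.0]
tcp_rot: [-3.138, -0.007, 1.888]
ft_force: [-0.7, -0.3, -2.6]
opening: 0.164
```

```bash
python3 - <<'E'
from look import *
s,d=grab('scene','s13'); print(s['eef_pos'],s['tcp_rot'],s['ft_force'],s['moment'])
f=cv2.cvtColor(d['frame'],cv2.COLOR_RGB2BGR)
a=cv2.resize(f[80:200,300:400],None,fx=5,fy=5,interpolation=2)
cv2.imwrite('pics/j13.png',a)
E
```

```text
[556.05707057 332.18761356 195.99572292] [-3.13795802 -0.00697863  1.88750004] [-0.66340058 -0.27420099 -2.59839219] [-0.06419833  0.04753961 -0.0410969 ]
```

View pics/j13.png

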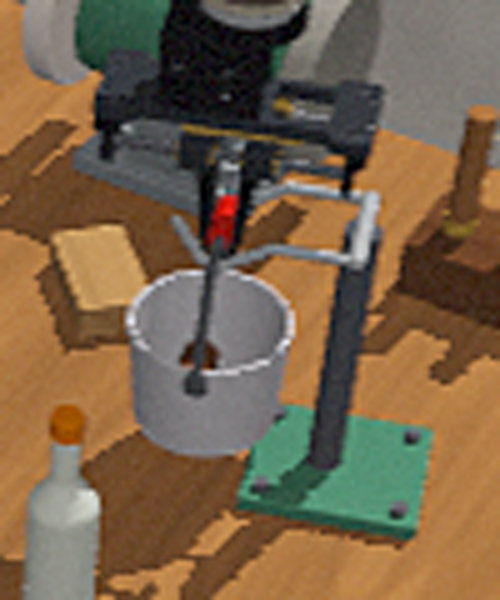

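>>> arm_command([
  [[1,0,0,-0.04,0],[1,0,0,-0.04,0],[1,0,0,0,0],[1,0,0,0,0]],
])

```text
t: 19.2
eef_pos: [556.9, 332.6, 195.6]
tcp_rot: [3.137, -0.008, 1.888]
ft_force: [-0.1, 0.1, -3.2]
opening: 0.16
```

>>> arm_command([
  [[1,0,0,-0.04,0]],
])

```text
t: 19.28
eef_pos: [557.3, 332.8, 193.4]
tcp_rot: [3.135, -0.008, 1.888]
ft_force: [-12.5, -6.5, 41.4]
opening: 0.161
```

>>> arm_command([
  [[1,0,0,0,0],[1,0,0,0,0]],
])

```text
t: 19.45
eef_pos: [557.3, 332.8, 194.3]
tcp_rot: [3.134, -0.008, 1.888]
ft_force: [-0.3, -0.8, 0.7]
opening: 0.163
```

The load has gone to about 0 N, so the bar is resting on the prongs. Opening part way.

>>> arm_command([
  [[0.8,0,0,0,0],[0.6,0,0,0,0],[0.6,0,0,0,0],[0.6,0,0,0,0],[0.6,0,0,0,0]],
])

```text
t: 19.87
eef_pos: [557.7, 333.0, 192.2]
tcp_rot: [3.135, -0.008, 1.888]
ft_force: [-0.6, -0.0, 0.8]
opening: 0.385
```

```bash
python3 - <<'E'
from look import *
s,d=grab('scene','s14'); print(s['eef_pos'],s['tcp_rot'],s['ft_force'],s['opening'])
f=cv2.cvtColor(d['frame'],cv2.COLOR_RGB2BGR)
a=cv2.resize(f[80:200,300:400],None,fx=5,fy=5,interpolation=2)
cv2.imwrite('pics/j14.png',a)
s,d=grab('wrist','w14')
E
```

```text
[557.71221827 333.00994619 192.18120556] [ 3.13479912 -0.00801086  1.88800449] [-0.64505159 -0.03584633  0.80615168] 0.38534911723981274
```

View pics/j14.png

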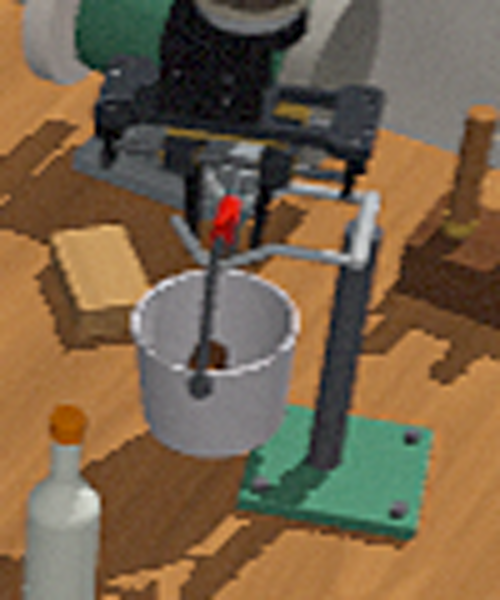

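View pics/w14.png

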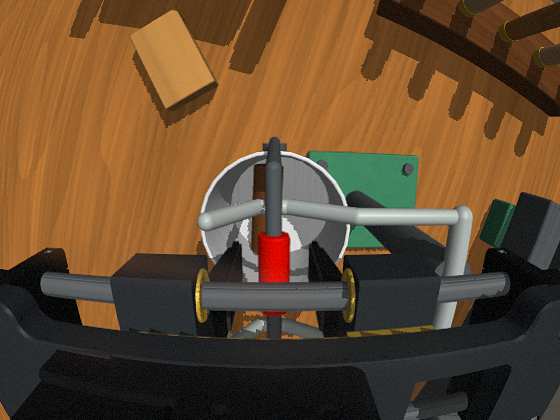

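The bar lies in the dip of both prongs with the fingers clear on either side. Retreating straight up.

>>> arm_command([
  [[0.5,0,0,0.05,0],[0.5,0,0,0.1,0],[0.5,0,0,0.2,0],[0.5,0,0,0.2,0],[0.5,0,0,0.3,0],[0.5,0,0,0.3,0],[0.5,0,0,0.2,0],[0.5,0,0,0.1,0],[0.5,0,0,0,0],[0.5,0,0,0,0]],
])

```text
t: 20.8
eef_pos: [556.0, 332.2, 351.1]
tcp_rot: [3.132, -0.008, 1.888]
ft_force: [0.5, -0.3, -0.7]
opening: 0.501
```

>>> arm_command([
  [[0.5,0,0,0,0],[0.5,-0.1,0,0.1,0],[0.5,-0.2,0,0,0],[0.5,-0.3,0,0,0],[0.5,-0.3,0,0,0],[0.5,-0.2,0,0,0],[0.5,0,0,0,0],[0.5,0,0,0,0],[0.5,0,0,0,0],[0.5,0,0,0,0],[0.5,0,0,0,0],[0.5,0,0,0,0]],
])

```text
t: 21.8
eef_pos: [438.6, 330.4, 357.8]
tcp_rot: [-3.141, -0.007, 1.886]
ft_force: [-0.6, 0.8, -0.4]
opening: 0.503
```

```bash
python3 - <<'E'
from look import *
np.set_printoptions(precision=1,suppress=True)
s,d=grab('scene','s15'); print(s['t'],s['eef_pos'],s['tcp_rot'],s['ft_force'])
f=cv2.cvtColor(d['frame'],cv2.COLOR_RGB2BGR)
a=cv2.resize(f[80:200,300:400],None,fx=5,fy=5,interpolation=2)
s,d2=grab('top','t15');f2=d2['frame'];b=cv2.resize(cv2.cvtColor(f2,6-2)[115:235,80:140] if 0 else f2[115:235,95:155,::-1],None,fx=5,fy=5,interpolation=2)
cv2.imwrite('pics/j15.png',np.hstack([a,b]));cv2.imwrite('pics/t15.png',f2[...,::-1])
s,d3=grab('scene','s16')
print('motion diff',np.abs(d3['frame'].astype(int)-d['frame'])[80:200,300:400].mean(),np.abs(d3['frame'].astype(int)-d['frame']).mean())
for dd in(d,d2):
    g=dd['frame'].astype(int);m=((g[...,0]>120)&(g[...,1]<60)&(g[...,2]<60)).astype(np.uint8)
    u,v=proj(dd,(555.5,332.3,213));print('pred',u,v)
    M=np.zeros_like(m);u,v=int(u),int(v);M[v-15:v+15,u-15:u+15]=m[v-15:v+15,u-15:u+15]
    ys,xs=np.nonzero(M);print(len(xs),xs.mean() if len(xs) else 0,ys.mean() if len(ys) else 0, plane(dd,xs.mean(),ys.mean(),217) if len(xs) else '')
E
```

```text
21.8 [438.6 330.4 357.8] [-3.1 -0.   1.9] [-0.6  0.8 -0.4]
motion diff 3.062 3.010890022675737
pred 344.1947103384023 124.19744830677818
37 344.86486486486484 123.1891891891892 [556.9 333.6 217. ]
pred 141.67094052455343 181.9824840503413
106 140.5943396226415 181.99056603773585 [554.8 333.7 217. ]
```

View pics/j15.png

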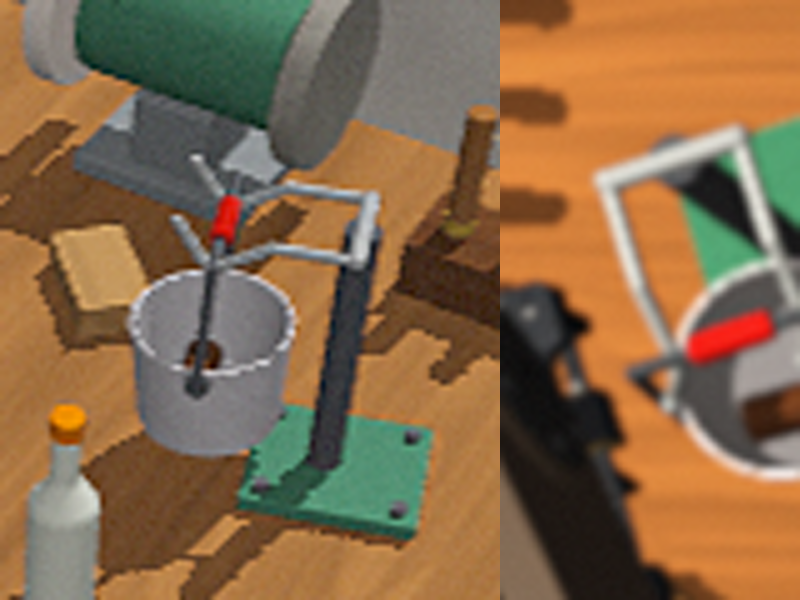

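View pics/t15.png

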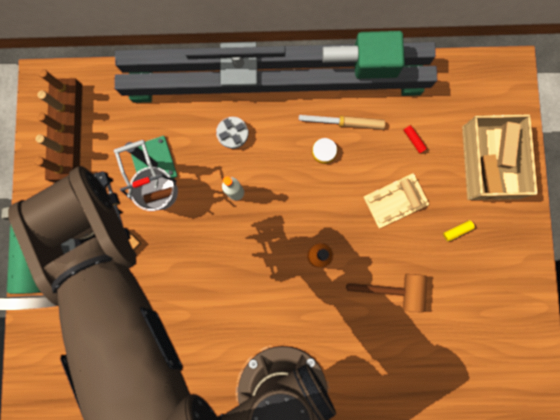

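The pail hangs in both prongs with the dark blank inside. The sleeve measures (555–557, 333.6), within 2 mm of the seat. I'll wait a second for any swing to die out, check, then hand in.

>>> arm_command([
  [[0.5,0,0,0,0],[0.5,0,0,0,0],[0.5,0,0,0,0],[0.5,0,0,0,0],[0.5,0,0,0,0],[0.5,0,0,0,0],[0.5,0,0,0,0],[0.5,0,0,0,0],[0.5,0,0,0,0],[0.5,0,0,0,0],[0.5,0,0,0,0],[0.5,0,0,0,0]],
])

```text
t: 22.95
eef_pos: [438.8, 330.3, 357.5]
tcp_rot: [-3.141, -0.007, 1.886]
ft_force: [0.6, 0.4, 0.3]
opening: 0.503
```

```bash
python3 - <<'E'
from look import *
_,a=load('s15');fr=[a]+[grab('scene',f's17{i}')[1] for i in range(4)]
for x in fr[1:]: print('pail',np.abs(x['frame'].astype(int)-fr[0]['frame'])[130:175,320:362].mean(),'bg',np.abs(x['frame'].astype(int)-fr[0]['frame'])[230:400,100:300].mean())
print(env.job_done())
E
```

```text
pail 2.769135802469136 bg 2.839176470588235
pail 2.749911816578483 bg 2.845686274509804
pail 2.6897707231040564 bg 2.8473333333333333
pail 2.795238095238095 bg 2.844029411764706
the job is handed in; nothing more can be done
None
```

The job is handed in: the pail hangs from both prongs of the hook with the dark blank inside. I lowered the blank into the pail while gripping it and let go close to the floor. Then I swung the bail up by its sleeve with the pail standing, carried the pail around the glue bottle, set the bar in the seat and backed away. It took about 23 s of the 72 s.

**Last checks:**
- **Seat:** the sleeve measured within about 2 mm (level) of the seat in both fixed cameras. The height was judged by eye: the bar sits in the dip of both prongs.
- **Stillness:** pictures over more than 1 s showed no pail motion above camera noise.
- **Bench:** the pale blank and the other items look unmoved by eye in the final top view. The offcut was partly hidden by the arm there, but it looked in place in the scene view.

**What went less well:**
- **Bail raise:** at the top of the swing the wrist carried about the pail's full weight, so the pail may have lifted by a few mm. I lowered it until it stood again and held it there before carrying it.
- **Seating push:** while seating the bar, one downward step briefly read 41 N at the wrist, pressing through the fingers. I backed off at once and the force fell to about 0 N before I let go. That is far below the 120 N wrist limit. I took the 40 N limit to cover only the arm and gripper body, and I could not check that.

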